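# Set heels out under the drying lamp

### The arm

A 6-joint arm with a two-finger parallel gripper is mounted at the origin on a cart in front of the work surface, level with it; the furniture and walls round the work are solid. World frame = base frame: x ahead of the robot, y to its left, z up, the work surface at z = 0. Lengths are in m, angles in degrees, forces in N, time in s.
With the tool pointing down it reaches from about 0.275 to 0.775 m from the base axis. Payload 14.6 kg.
Tool frame: the origin (TCP) lies at the very end of the fingers, on their centre line; the grasp point (between the pads) lies 19 mm behind it (arm.grip_depth is the distance from the TCP to the grasp point, in m); z points along the fingers, y is the line along which they close (so a half turn about z gives the same grasp; the last joint's range is limited). The gripper opens to 85 mm and grips with 20 to 120 N. Pads are 22 mm wide; open, the fingers measure 114 mm over their backs; the gripper's body (76 mm by 85 mm) begins 54 mm behind the grasp point. The pads swing forward as they close: fully open they stand 13 mm farther back than shut.
Start: joints at [62.263, 15.075, -2.767, 72.158, 0, 81.102], TCP at [0.17, 0.497, 0.231] pointing down, gripper open.
Joint ranges: [-151.79, 151.79], [-50.71, 97.33], [-67.44, 78.34], [-121.81, 120.89], [-77.56, 73.72], [-180, 180]. Speed limits (degrees/s): [108.29, 108.29, 147.25, 159.86, 180, 180].

### API

Orientations are given as [roll, pitch, yaw] about the fixed x, y, z axes, in that order (R = Rz(yaw) Ry(pitch) Rx(roll)).
In Python, from plant import telemetry, optics, workorder, look_for, arm gives the robot as it stands.
- The arm moves only by the tool step_arm, never from a script. Its argument "plan" is one flat list of numbers, 6 for each row, row after row: the shift along the tool's x, y, z in cm, then the turn, a rotation vector about the tool's x, y, z in rad. In form: [x, y, z, wx, wy, wz, x, y, z, wx, wy, wz, ...]. A call has exactly 5 rows; each row shifts and turns the commanded pose from where the row before left it, along the tool's axes as they then stand; what a row does not reach is not made up. A row lasts 1/12 s, in which the tool goes at most 41.7 mm and 7.16 degrees, less where a joint would pass 70% of its speed; a pose out of reach is approached as far as the arm can. A call with a gripper value outside its range is refused whole. "grip" is the opening, from 0 (shut) to 1 (fully open), set as the call begins (left out, the last holds). The fingers move at their own pace and stop on an object; "newtons" is the grip in N (left out, the last holds). Time passes only in rows, so rows that do not move let the fingers close, or fill a call up. It gives the time, the measured TCP pose, the force, the opening and the grip force at its end, in the units of the state.
- telemetry.state(): the state, without advancing time (a new reading comes with each control period).
- optics.get_image(name): name is "scene" or "side" or "wrist"; returns a dict with "color" (384x512x3 uint8, red, green, blue), "z_map" (384x512 float32, m along the optical axis (not along the pixel's ray), 0 where there is no reading), "K" (3x3 intrinsics, pixels), "R" (3x3) and "t" (3): a world point X has camera coordinates R X + t. Camera axes: x right, y down, z forward; pixel columns grow to the right and rows downward; lengths in m; the calibration is good to about 2 mm. A picture is of the moment at which its call begins.
- workorder.job_done(): hands the job in; it is judged then, once.
Trained networks look in a picture, given as the dict that the camera call returned (one of the last four; its "shot" number tells which), for a name from the list of things; names that differ only in an ending like _2 or _b are one class to them, and where a whole thing is asked for, a point or a joint stands for the part that bears it (a point fixed in the world has none). Each returns a list of dicts, best first, with "confidence" (0 to 1); they miss things now and then, are a little off and sometimes report something else, mostly with a low value. They report only what shows in the picture. A call takes as long as a camera call.
- look_for(picture, thing): "extent" ([centre column, centre row, width, height] as shares, 0 to 1, of the picture: columns of its width, rows of its height, round what is visible of it).
The state is a dict: "time_s": time; "joint_positions": joint angles; "joint_vel": joint speeds; "tau": joint torques, N m; "position": TCP position; "orientation": TCP orientation; "force": force on the tool from outside, world axes, zero at the start; "wrist_torque": the same for the moment, N m; "grip_width": finger opening in m; "grip_force": force on a finger pad.
Only numpy, scipy, OpenCV 4.12 (cv2) and the standard library are available. Lean on these libraries where they do the work, as an engineer would, in place of code of your own. Each camera call takes 0.05 s, during which the arm holds its last target. There are 200 camera calls.

### The job

Get the new shoe heels ready for their seats to be cemented: lift one clean tray, the top one only, off the nested stack and lay it lengthwise on the red-brown mat of the drying station; then stand every heel from the wooden rack in that tray on its small rubber tip, seat up, each steady on its own after you let go. Once they all stand, swing the lamp out over them by its black handle until it clicks home at its end stop, without upsetting a heel and leaving the other two trays stacked.

Things in the scene. Friction and masses are not known exactly. Their poses are not given: they have to be found in the camera images.
- mat_center (a point): Centre of the top of the red-brown heat-proof mat, 286 (x) x 78 (y) mm and 8 mm above the table, on the grey base plate (415 x 116 mm) of the fixed drying station. x runs along the mat towards the lamp's post (28 mm thick; it carries the upright hinge axis, 210 mm along +x from here), y across. The tray goes lengthwise on it; errors of 20 mm along, 15 mm across or 0.12 rad do no harm.
- lamp_grip (a point): Handle of the lamp: upright black cylinder, 20 mm thick, on top of the yellow hood near its free end, 335 mm from the hinge axis. The point is 216 mm above the table, 36 mm over the hood's top; the handle ends 26 mm above it. The hood (290 x 66 mm, 138 to 180 mm above the table) spans 67 to 357 mm from the axis, along the line from the axis to the handle.
- lamp (a joint): Swing of the lamp, rad: 0 parked at the left (+y), growing anticlockwise from above as it swings over the mat; 1.00 end stop, hood lengthwise over the mat, handle 125 mm along -x from mat_center. Friction 0.03 N m. From 0.58 a spring plunger climbs a hump (crest 0.80, about 2 N at the handle), then drives it into the stop: home above 0.95. Let go before the crest, it slides back.
- tray_2_rim (a point): Top tray of the stack: aluminium, 0.17 kg, 269 (x) x 63 (y) mm over the rim, 26 mm high, floor 3 mm thick. Point: tray centre at rim-top height, x lengthwise. Grasp across y at mid-length by the upright rim band, 10 mm high. Nested, 18 mm of it show above the next rim: fingers deeper than 17 mm below the rim top catch the next tray too. Flat floor 230 x 40 mm between the end lugs.
- tray_1_rim (a point): Middle tray of the stack, same shape and the same point, 18 mm below that of tray_2 while nested. It must stay in the stack.
- tray_0_rim (a point): Bottom tray of the stack, standing on the table, same shape and the same point. It must stay where it is.
- rack_top (a point): Loose wooden heel rack, 276 (x) x 72 (y) x 42 mm, with four square pockets, 28 x 28 mm and 34 mm deep, in a row at x = -96, -32, +32, +96 mm. The point is the centre of its top. Two to four of the pockets hold a heel, tip down, seat up.
- heel_0_seat (a point): Heel 0 (None if absent): ivory shoe heel block, 84 mm high, 0.09 kg. Point on its axis in the seat block, 70 mm above the tip's underside; z up from tip to seat. The seat block is 46 (y) x 47 (x) mm, straight-sided over the upper 22 mm: pinch it across y. It narrows to a 22 x 22 mm tip: centre of mass 56 mm up, it falls when leant over 0.19 rad.
- heel_1_seat (a point): Heel 1 (None if absent): ivory shoe heel block, 84 mm high, 0.09 kg. Point on its axis in the seat block, 70 mm above the tip's underside; z up from tip to seat. The seat block is 46 (y) x 47 (x) mm, straight-sided over the upper 22 mm: pinch it across y. It narrows to a 22 x 22 mm tip: centre of mass 56 mm up, it falls when leant over 0.19 rad.
- heel_2_seat (a point): Heel 2 (None if absent): ivory shoe heel block, 84 mm high, 0.09 kg. Point on its axis in the seat block, 70 mm above the tip's underside; z up from tip to seat. The seat block is 46 (y) x 47 (x) mm, straight-sided over the upper 22 mm: pinch it across y. It narrows to a 22 x 22 mm tip: centre of mass 56 mm up, it falls when leant over 0.19 rad.
- heel_3_seat (a point): Heel 3 (None if absent): ivory shoe heel block, 84 mm high, 0.09 kg. Point on its axis in the seat block, 70 mm above the tip's underside; z up from tip to seat. The seat block is 46 (y) x 47 (x) mm, straight-sided over the upper 22 mm: pinch it across y. It narrows to a 22 x 22 mm tip: centre of mass 56 mm up, it falls when leant over 0.19 rad.

How it is judged:
By the outcome, as a careful person would: the job done as asked, in the order asked, and still so for the second after the job is handed in, with the robot touching nothing.
Of heel_0, heel_1, heel_2, heel_3 only 2 to 4 are there at a start; the rules pass over those that are not, and their reading is None.
At some moment in a run one of rack may be knocked a few centimetres aside while the robot is not near it.
Once in a run the grip may slacken for a moment while it holds something.
It also fails if it takes over 210 s, if anything falls off the work surface, if the arm or the gripper's body presses on something with over 40 N, if the wrist force passes 120 N, or if a joint passes its speed limit or range.

## Working session

There is one attempt and no reset: what is moved stays moved. The work goes in short steps, Python scripts to look and compute and a tool call to move; the robot and the scene stay as the last step left them, time stands still between calls to the robot, and variables do not carry over. Pictures are saved under pics/ and viewed, at most 14 in all, crops included, and the job is handed in when it is done.

Besides the shell and the picture viewer there is one more tool, called after "Request:" as a command line: name --argument value ..., lists and objects as JSON in quotes. step_arm: Moves the arm, as the interface text tells. Its arguments: {"type":"object","properties":{"plan":{"type":"array","items":{"type":"number"}},"grip":{"type":"number"},"newtons":{"type":"number"}},"required":["plan"]}

```bash
mkdir -p pics; ls
cat > h.py <<'E'
import numpy as np, cv2
from plant import telemetry, optics, workorder, look_for, arm
def cloud(p):
    z=p["z_map"];v,u=np.mgrid[:z.shape[0],:z.shape[1]]
    K=p["K"];c=np.stack([(u-K[0,2])/K[0,0]*z,(v-K[1,2])/K[1,1]*z,z],-1)
    X=(c-p["t"])@p["R"]; X[z<=0]=np.nan
    return X
def save(p,n): cv2.imwrite("pics/"+n,p["color"][:,:,::-1])
E
python3 - <<'E'
from h import *
s=telemetry.state();print(s)
a=[]
for n in("scene","side","wrist"):
    p=optics.get_image(n);a.append(p["color"]);X=cloud(p)
    np.savez("/tmp/%s.npz"%n,X=X,c=p["color"])
    for t in("tray_2_rim","rack_top","heel_0_seat","lamp_grip"):
        for d in look_for(p,t)[:5]:
            e=np.array(d["extent"]);u,v=int(e[0]*512),int(e[1]*384)
            print(n,t,round(d["confidence"],2),(e*[512,384,512,384]).round(),X[min(v,383),min(u,511)].round(3))
cv2.imwrite("pics/a.png",cv2.resize(np.hstack(a[:2]),(800,300))[:,:,::-1])
cv2.imwrite("pics/w.png",a[2][:,:,::-1])
cv2.imwrite("pics/s.png",cv2.resize(a[0],(800,600))[:,:,::-1])
E
```

```text
pics
{'time_s': 0.0, 'joint_positions': array([ 6.22628812e+01,  1.51006319e+01, -2.80363145e+00,  7.21589771e+01,
       -4.21235918e-04,  8.11026032e+01]), 'joint_vel': array([ 0.03578961, -0.1535222 ,  0.0183639 , -0.12893039,  0.00845526,
        0.03221184]), 'tau': array([ 3.55305798e-03, -6.37617946e+01,  3.84567189e+01,  1.36740552e-02,
        1.30283083e-04,  3.10585563e-06]), 'position': array([0.16940545, 0.49662578, 0.23080968]), 'orientation': array([-1.79937455e+02, -9.36494628e-03,  1.61160273e+02]), 'force': array([-0.0572942 , -0.41216136, -0.6874211 ]), 'wrist_torque': array([-0.02529664, -0.06620758,  0.0268461 ]), 'grip_force': 0.0, 'grip_width': 0.0853510406861943}
scene tray_2_rim 0.92 [313. 285.  69.  70.] [ 0.529 -0.261  0.037]
scene rack_top 0.97 [284. 265.  67.  74.] [ 0.497 -0.174  0.09 ]
scene rack_top 0.47 [301. 313.  42.  28.] [ 0.434 -0.298  0.039]
scene lamp_grip 0.96 [245. 171. 110.  33.] [0.648 0.149 0.181]
side tray_2_rim 0.84 [309. 264.  86.  51.] [ 0.539 -0.26   0.041]
side rack_top 0.72 [289. 255.  87.  57.] [ 0.525 -0.188  0.035]
side lamp_grip 0.88 [259. 160. 113.  41.] [0.654 0.164 0.179]
```

View pics/s.png

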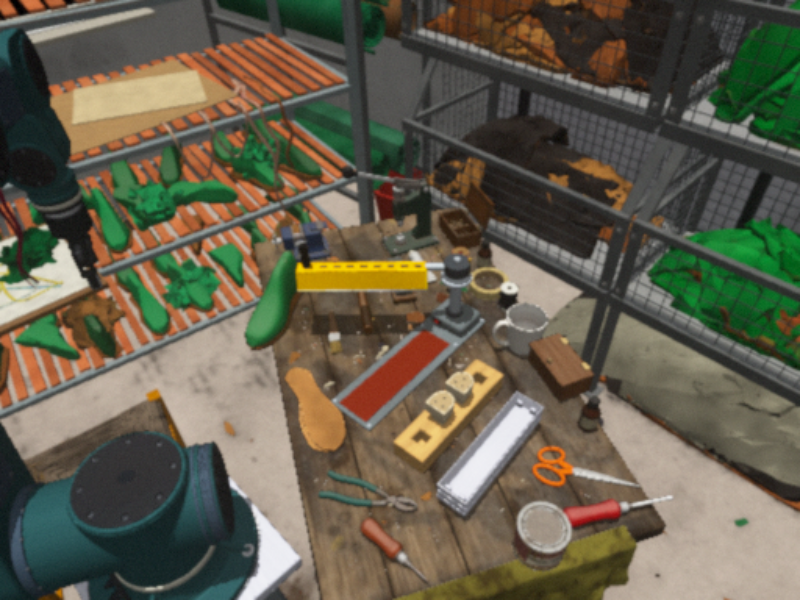

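The scene shows the mat around (400,375), the rack with heels at (440,405) and (460,385), both in the middle pockets, and the tray stack at (490,455). The lamp is parked with its handle at (305,250).

```bash
cat >> h.py <<'E'
def rect(P):
    (c,s,a)=cv2.minAreaRect((P[:,:2]*1000).astype(np.float32))
    b=cv2.boxPoints((c,s,a)); e=[b[1]-b[0],b[2]-b[1]]; e=max(e,key=np.linalg.norm)
    return np.round(c,1),np.round(sorted(s),1),round(float(np.degrees(np.arctan2(e[1],e[0]))),1),len(P)
E
python3 - <<'E'
from h import *
for n in("scene","side"):
    d=np.load("/tmp/%s.npz"%n);X=d["X"];c=d["c"].astype(int);hsv=cv2.cvtColor(d["c"],cv2.COLOR_RGB2HSV).astype(int)
    x,y,z=X[...,0],X[...,1],X[...,2]
    W=(x>.25)&(x<.9)&(y>-.45)&(y<.45)
    red=W&(z<.02)&(z>0)&((hsv[...,0]<8)|(hsv[...,0]>172))&(hsv[...,1]>150)
    L,lab,st,_=cv2.connectedComponentsWithStats(red.astype(np.uint8))
    k=1+np.argmax(st[1:,4]);print(n,"mat",rect(X[lab==k]),np.median(z[lab==k]))
    gray=W&(hsv[...,1]<60)&(hsv[...,2]>90)&(y<-.12)&(z>.052)&(z<.07)
    L,lab,st,_=cv2.connectedComponentsWithStats(gray.astype(np.uint8))
    k=1+np.argmax(st[1:,4]);print("tray",rect(X[lab==k]),np.percentile(z[lab==k],[5,50,95]))
    R=W&(abs(z-.042)<.006)&(hsv[...,0]>10)&(hsv[...,0]<30)&(hsv[...,1]>90)&(hsv[...,2]>120)
    L,lab,st,_=cv2.connectedComponentsWithStats(R.astype(np.uint8))
    for k in 1+np.argsort(-st[1:,4])[:2]:print("rack",rect(X[lab==k]))
    H=W&(z>.075)&(z<.105)&(y>-.35)&(y<0.05)
    L,lab,st,_=cv2.connectedComponentsWithStats(H.astype(np.uint8))
    for k in 1+np.argsort(-st[1:,4])[:4]:
        m=lab==k; print("tall",rect(X[m]),st[k],np.percentile(z[m],[50,95]).round(3))
    Y=W&(z>.168)&(z<.19)&(hsv[...,0]>18)&(hsv[...,0]<35)&(hsv[...,1]>150)
    print("hood",rect(X[Y]))
    B=W&(z>.195)&(z<.26)&(hsv[...,2]<90);print("blk",rect(X[B]) if B.sum()>3 else 0)
E
```

```text
scene mat (array([553. ,  14.8]), array([ 77.4, 282.2]), 4.5, 1333) 0.009022580317254456
tray (array([ 525. , -272.6]), array([ 64.5, 270.7]), 5.8, 575) [0.05344959 0.06098354 0.06508507]
rack (array([ 546.3, -149.2]), array([ 74.8, 280. ]), 4.9, 1080)
rack (array([888.4,  -1. ]), array([0., 0.]), 0.0, 1)
tall (array([ 546. , -149.9]), array([ 46.2, 115.5]), 5.4, 449) [272 238  31  30 449] [0.092 0.096]
tall (array([ 815.6, -121.5]), array([ 93.2, 105.8]), -68.7, 271) [316 193  35  22 271] [0.087 0.095]
tall (array([754.5,  28.7]), array([13.4, 26.4]), -52.0, 49) [287 186   8   9  49] [0.092 0.105]
tall (array([ 724.4, -348.6]), array([0., 0.]), 0.0, 1) [376 255   1   1   1] [0.08 0.08]
hood (array([610.6, 183.2]), array([ 47. , 288.9]), -45.8, 794)
blk (array([756.9, 249.6]), array([340.1, 356.7]), -48.3, 124)
side mat (array([553.9,  16.8]), array([ 74.5, 280. ]), 4.1, 920) 0.008554187846576137
tray (array([ 526.7, -273.9]), array([ 69.6, 273. ]), 5.8, 737) [0.05311315 0.0590827  0.06390763]
rack (array([ 545.1, -154. ]), array([ 73. , 274.2]), 4.3, 209)
rack (array([ 511.9, -161.6]), array([39.8, 53.8]), -27.8, 52)
tall (array([ 547.2, -151. ]), array([ 53.1, 113.4]), 2.9, 430) [269 223  36  22 430] [0.091 0.095]
tall (array([ 817.9, -124.1]), array([ 97.6, 105.3]), -69.8, 334) [329 196  38  19 334] [0.085 0.094]
tall (array([758.4,  24.6]), array([20.9, 28. ]), -32.7, 64) [302 185   9  11  64] [0.09  0.103]
hood (array([610.9, 180. ]), array([ 49.4, 293.6]), -44.9, 553)
blk (array([644.6, 319.5]), array([ 19.5, 283.6]), 24.2, 69)
```

View pics/a.png

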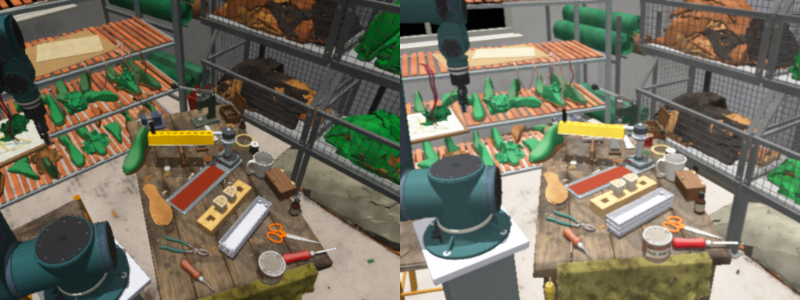

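```bash
cat >> h.py <<'E'
def go(*targets):
    "targets (x,y,z,yaw): print tool-frame rows between them, turning first within each leg"
    s=telemetry.state();p=s["position"];yaw=s["orientation"][2]
    for T in targets:
        d=np.array(T[:3])-p; w=(T[3]-yaw+180)%360-180
        n=int(max(np.ceil(np.linalg.norm(d)/.038),np.ceil(abs(w)/6.5),1))
        rows=[]
        for i in range(n):
            a=np.radians(yaw+w*i/n);c,q=np.cos(a),np.sin(a);e=d/n*100
            rows.append([round(float(v),2) for v in (c*e[0]+q*e[1],q*e[0]-c*e[1],-e[2])]+[0,0,round(float(-np.radians(w/n)),4)])
        print(T,n,"rows"); [print(" ",r) for r in (rows if abs(w)>.5 else rows[:1])]
        p,yaw=np.array(T[:3]),T[3]
E
python3 -c "
from h import *
print(arm,[k for k in dir(arm) if k[0]!='_'],arm.grip_depth)
go((.526,-.273,.231,185.8),(.526,-.273,.12,185.8))"
```

```text
<Robot object at 0x7f3f2aec0050> ['Unreachable', 'grip_depth'] 0.0187
(0.526, -0.273, 0.231, 185.8) 23 rows
  [-2.55, -2.67, 0.0, 0, 0, -0.0187]
  [-2.5, -2.71, 0.0, 0, 0, -0.0187]
  [-2.45, -2.76, 0.0, 0, 0, -0.0187]
  [-2.39, -2.81, 0.0, 0, 0, -0.0187]
  [-2.34, -2.85, 0.0, 0, 0, -0.0187]
  [-2.29, -2.89, 0.0, 0, 0, -0.0187]
  [-2.23, -2.94, 0.0, 0, 0, -0.0187]
  [-2.18, -2.98, 0.0, 0, 0, -0.0187]
  [-2.12, -3.02, 0.0, 0, 0, -0.0187]
  [-2.07, -3.06, 0.0, 0, 0, -0.0187]
  [-2.01, -3.09, 0.0, 0, 0, -0.0187]
  [-1.95, -3.13, 0.0, 0, 0, -0.0187]
  [-1.89, -3.17, 0.0, 0, 0, -0.0187]
  [-1.83, -3.2, 0.0, 0, 0, -0.0187]
  [-1.77, -3.24, 0.0, 0, 0, -0.0187]
  [-1.71, -3.27, 0.0, 0, 0, -0.0187]
  [-1.65, -3.3, 0.0, 0, 0, -0.0187]
  [-1.59, -3.33, 0.0, 0, 0, -0.0187]
  [-1.52, -3.36, 0.0, 0, 0, -0.0187]
  [-1.46, -3.39, 0.0, 0, 0, -0.0187]
  [-1.4, -3.41, 0.0, 0, 0, -0.0187]
  [-1.33, -3.44, 0.0, 0, 0, -0.0187]
  [-1.27, -3.46, 0.0, 0, 0, -0.0187]
(0.526, -0.273, 0.12, 185.8) 3 rows
  [-0.0, 0.0, 3.7, 0, 0, -0.0]
```

Request:
step_arm --plan '[-2.5,-2.7,0,0,0,-0.019,-2.5,-2.7,0,0,0,-0.019,-2.4,-2.8,0,0,0,-0.019,-2.4,-2.8,0,0,0,-0.019,-2.3,-2.8,0,0,0,-0.019]' --grip 1

```text
time_s: 1.17
position: [0.2461, 0.3284, 0.2313]
orientation: [180.0, 0.0, 166.7]
force: [2.0, 0.3, -0.6]
grip_width: 0.0852
grip_force: 0.0
```

Request:
step_arm --plan '[-2.3,-2.9,0,0,0,-0.019,-2.2,-2.9,0,0,0,-0.019,-2.2,-3,0,0,0,-0.019,-2.1,-3,0,0,0,-0.019,-2.1,-3.1,0,0,0,-0.019]'

```text
time_s: 1.58
position: [0.3241, 0.1609, 0.2315]
orientation: [180.0, 0.0, 172.1]
force: [1.7, 0.7, 0.8]
grip_width: 0.0853
grip_force: 0.0
```

Request:
step_arm --plan '[-2,-3.1,0,0,0,-0.019,-2,-3.1,0,0,0,-0.019,-1.9,-3.2,0,0,0,-0.019,-1.8,-3.2,0,0,0,-0.019,-1.8,-3.2,0,0,0,-0.019]'

```text
time_s: 2.0
position: [0.4028, -0.0063, 0.2315]
orientation: [-180.0, 0.0, 177.5]
force: [1.3, 0.8, 0.5]
grip_width: 0.0855
grip_force: 0.0
```

Request:
step_arm --plan '[-1.7,-3.3,0,0,0,-0.019,-1.7,-3.3,0,0,0,-0.019,-1.6,-3.3,0,0,0,-0.019,-1.5,-3.4,0,0,0,-0.019,-1.5,-3.4,0,0,0,-0.019]'

```text
time_s: 2.42
position: [0.4819, -0.1738, 0.2313]
orientation: [-180.0, 0.0, -177.0]
force: [1.0, -0.3, 0.7]
grip_width: 0.0851
grip_force: 0.0
```

Request:
step_arm --plan '[-1.4,-3.4,0,0,0,-0.019,-1.3,-3.4,0,0,0,-0.019,-1.3,-3.4,0,0,0,-0.019,0,0,0,0,0,0,0,0,0,0,0,0]'

```text
time_s: 2.83
position: [0.5288, -0.2721, 0.2303]
orientation: [180.0, -0.1, -173.9]
force: [0.3, 0.5, -0.1]
grip_width: 0.0854
grip_force: 0.0
```

Run:
```python
from h import *
s=telemetry.state();print(s["position"],s["orientation"],s["time_s"])
p=optics.get_image("wrist");save(p,"w1.png");X=cloud(p)
d=look_for(p,"tray_2_rim")[:3];print([(i["confidence"],np.round(np.array(i["extent"])*[512,384,512,384])) for i in d])
hsv=cv2.cvtColor(p["color"],cv2.COLOR_RGB2HSV)
for lo,hi in((.055,.07),(.03,.05)):
    m=((X[...,2]>lo)&(X[...,2]<hi)&(hsv[...,1]<70)&(abs(X[...,0]-.526)<.15)&(abs(X[...,1]+.273)<.08))
    L,lab,st,_=cv2.connectedComponentsWithStats(m.astype(np.uint8));k=1+np.argmax(st[1:,4])
    print(rect(X[lab==k]),np.percentile(X[lab==k][:,2],[5,50,95]))
```

```text
[ 0.52880709 -0.27212613  0.23032347] [ 1.79956421e+02 -5.02449607e-02 -1.73904642e+02] 2.8333
[]
(array([ 525.8, -272.6]), array([ 63.1, 268.1]), 5.8, 3940) [0.05582987 0.06109995 0.06277427]
(array([ 526.9, -272.5]), array([ 49.6, 256.4]), 5.8, 10750) [0.03764954 0.03897502 0.04734569]
```

View pics/w1.png

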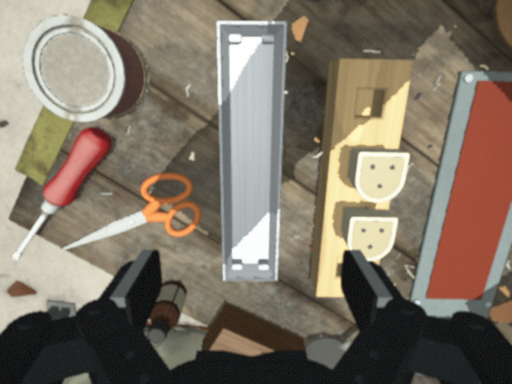

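The wrist view shows the tray at (250,150) between open fingers. Two heels sit in the rack's middle pockets, at (380,175) and (372,235).

Request:
step_arm --plan '[0.3,0,3.5,0,0,0.005,0,0,3.5,0,0,0,0,0,3.5,0,0,0,0,0,2.5,0,0,0,0,0,2,0,0,0]'

```text
time_s: 3.35
position: [0.5245, -0.2692, 0.0798]
orientation: [179.9, -0.1, -174.0]
force: [-0.1, 0.4, 0.4]
grip_width: 0.0855
grip_force: 0.0
```

Request:
step_arm --plan '[0,0,1.5,0,0,0,0,0,1,0,0,0,0,0,0.8,0,0,0,0,0,0,0,0,0,0,0,0,0,0,0]'

```text
time_s: 3.77
position: [0.5258, -0.2708, 0.0489]
orientation: [-180.0, 0.0, -174.1]
force: [0.6, 0.2, 0.8]
grip_width: 0.0856
grip_force: 0.0
```

Request:
step_arm --plan '[0,0,0,0,0,0,0,0,0,0,0,0,0,0,0,0,0,0,0,0,0,0,0,0,0,0,0,0,0,0]' --grip 0 --newtons 50

```text
time_s: 4.18
position: [0.5261, -0.2715, 0.0496]
orientation: [-179.9, 0.1, -174.1]
force: [-0.7, 0.3, 11.1]
grip_width: 0.0613
grip_force: 51.9
```

Request:
step_arm --plan '[0,0,0,0,0,0,0,0,0,0,0,0,0,0,0,0,0,0,0,0,0,0,0,0,0,0,0,0,0,0]'

```text
time_s: 4.6
position: [0.5261, -0.2715, 0.0496]
orientation: [-179.9, 0.1, -174.1]
force: [-1.6, 0.1, 10.7]
grip_width: 0.0616
grip_force: 51.9
```

Request:
step_arm --plan '[0,0,-0.5,0,0,0,0,0,-1,0,0,0,0,0,-1.5,0,0,0,0,0,-1.5,0,0,0,0,0,0,0,0,0]'

```text
time_s: 5.02
position: [0.5268, -0.2719, 0.0966]
orientation: [-179.8, 0.2, -174.1]
force: [0.8, -1.1, -1.4]
grip_width: 0.0614
grip_force: 54.9
```

Request:
step_arm --plan '[0,0,-1.5,0,0,0,0,0,-2.5,0,0,0,0,0,-2.5,0,0,0,0,0,-2,0,0,0,0,0,0,0,0,0]'

```text
time_s: 5.43
position: [0.5268, -0.2719, 0.182]
orientation: [-179.8, 0.2, -174.1]
force: [0.5, -0.0, -0.8]
grip_width: 0.0606
grip_force: 55.2
```

Run:
```python
from h import *
s=telemetry.state();print(s["position"],s["force"],s["wrist_torque"],s["grip_width"])
p=optics.get_image("scene");X=cloud(p)
q=optics.get_image("side")
cv2.imwrite("pics/l.png",np.hstack([cv2.resize(i["color"][130:384,200:400],(400,508)) for i in(p,q)])[:,:,::-1])
go((.5535,.016,.18,184.4),(.5535,.016,.024,184.4))
```

```text
[ 0.52683561 -0.27191407  0.1820254 ] [ 0.54699845 -0.0382712  -0.7682579 ] [ 0.00163427 -0.05570671  0.03356328] 0.0605754043086642
(0.5535, 0.016, 0.18, 184.4) 8 rows
  [-0.71, 3.54, -0.02, 0, 0, 0.0033]
  [-0.7, 3.54, -0.02, 0, 0, 0.0033]
  [-0.69, 3.54, -0.02, 0, 0, 0.0033]
  [-0.68, 3.54, -0.02, 0, 0, 0.0033]
  [-0.67, 3.54, -0.02, 0, 0, 0.0033]
  [-0.66, 3.55, -0.02, 0, 0, 0.0033]
  [-0.64, 3.55, -0.02, 0, 0, 0.0033]
  [-0.63, 3.55, -0.02, 0, 0, 0.0033]
(0.5535, 0.016, 0.024, 184.4) 5 rows
  [-0.0, 0.0, 3.12, 0, 0, -0.0]
```

View pics/l.png

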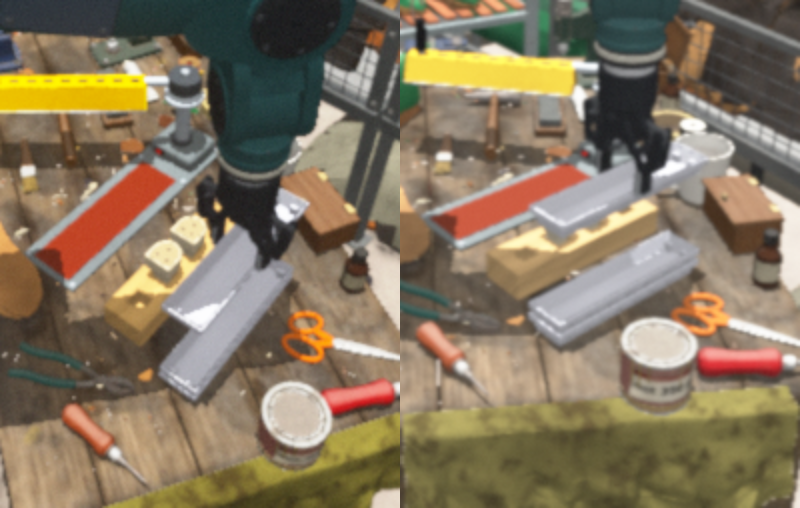

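One tray hangs level in the gripper at (235,265) in the left crop, and the other two stay stacked below it.

Request:
step_arm --plan '[-0.7,3.5,0,0,0,0.0033,-0.7,3.5,0,0,0,0.0033,-0.7,3.5,0,0,0,0.0033,-0.7,3.6,0,0,0,0.0033,-0.7,3.6,0,0,0,0.0033]' --newtons 70

```text
time_s: 5.95
position: [0.5426, -0.0898, 0.1768]
orientation: [180.0, -0.1, -175.1]
force: [0.8, 0.4, -0.6]
grip_width: 0.0603
grip_force: 79.4
```

Request:
step_arm --plan '[-0.7,3.6,0,0,0,0.0033,-0.6,3.5,0,0,0,0.0033,-0.6,3.5,0,0,0,0.0033,0,0,2,0,0,0,0,0,2,0,0,0]'

```text
time_s: 6.37
position: [0.5534, 0.0177, 0.137]
orientation: [180.0, 0.0, -175.4]
force: [-0.5, -0.2, -1.8]
grip_width: 0.0605
grip_force: 79.5
```

Request:
step_arm --plan '[0,0,3,0,0,0,0,0,3,0,0,0,0,0,2,0,0,0,0,0,1.5,0,0,0,0,0,0,0,0,0]'

```text
time_s: 6.78
position: [0.5507, 0.016, 0.0393]
orientation: [179.9, -0.4, -175.6]
force: [0.1, 0.1, -1.1]
grip_width: 0.0606
grip_force: 79.4
```

Run:
```python
from h import *
s=telemetry.state();print(s["position"],s["orientation"],s["force"],s["grip_width"])
p=optics.get_image("side");q=optics.get_image("scene")
cv2.imwrite("pics/m.png",np.hstack([cv2.resize(i["color"][130:330,180:380],(400,400)) for i in(q,p)])[:,:,::-1])
```

```text
[0.55069624 0.0159885  0.03932424] [ 179.92733615   -0.36715596 -175.60236424] [ 0.13119034  0.05795578 -1.0974337 ] 0.06063747394408069
```

View pics/m.png

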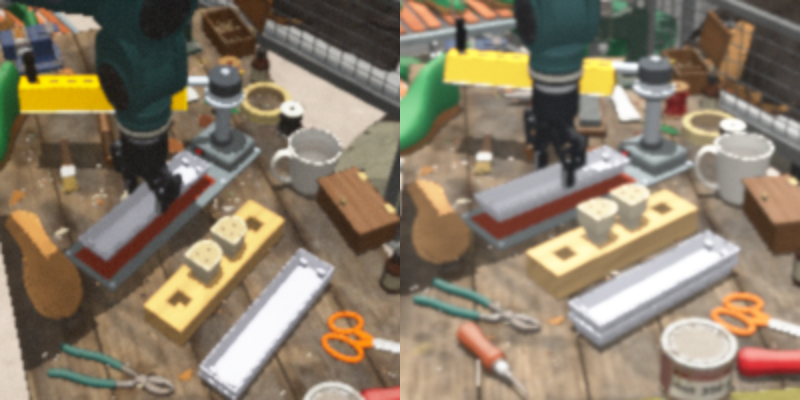

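The tray hangs level over the mat at about (145,205) in the left crop, aligned with it. I'll lower it the last bit.

Request:
step_arm --plan '[-0.2,0,0.6,0,0,0,0,0,0.4,0,0,0,0,0,0.3,0,0,0,0,0,0.2,0,0,0,0,0,0,0,0,0]'

```text
time_s: 7.3
position: [0.5553, 0.0159, 0.028]
orientation: [180.0, -0.0, -175.6]
force: [0.1, -0.7, -1.9]
grip_width: 0.0604
grip_force: 79.4
```

Request:
step_arm --plan '[0,0,0.1,0,0,0,0,0,0.1,0,0,0,0,0,0.1,0,0,0,0,0,0,0,0,0,0,0,0,0,0,0]'

```text
time_s: 7.72
position: [0.5555, 0.0158, 0.0253]
orientation: [180.0, -0.0, -175.6]
force: [0.4, -0.0, -2.2]
grip_width: 0.0603
grip_force: 79.4
```

Request:
step_arm --plan '[0,0,0.1,0,0,0,0,0,0.1,0,0,0,0,0,0.1,0,0,0,0,0,0,0,0,0,0,0,0,0,0,0]'

```text
time_s: 8.13
position: [0.5555, 0.0159, 0.0222]
orientation: [-180.0, -0.0, -175.6]
force: [-0.2, -0.3, -1.3]
grip_width: 0.0606
grip_force: 79.4
```

Request:
step_arm --plan '[0,0,0.1,0,0,0,0,0,0.1,0,0,0,0,0,0,0,0,0,0,0,0,0,0,0,0,0,0,0,0,0]'

```text
time_s: 8.55
position: [0.5556, 0.0158, 0.0219]
orientation: [-180.0, 0.1, -175.6]
force: [-9.4, 0.0, 29.6]
grip_width: 0.0606
grip_force: 82.8
```

Request:
step_arm --plan '[0,0,-0.1,0,0,0,0,0,0,0,0,0,0,0,0,0,0,0,0,0,0,0,0,0,0,0,0,0,0,0]'

```text
time_s: 8.97
position: [0.5556, 0.0158, 0.022]
orientation: [-180.0, 0.0, -175.6]
force: [-4.6, -0.9, 14.7]
grip_width: 0.0606
grip_force: 81.3
```

Request:
step_arm --plan '[0,0,0,0,0,0,0,0,0,0,0,0,0,0,0,0,0,0,0,0,0,0,0,0,0,0,0,0,0,0]' --grip 1

```text
time_s: 9.38
position: [0.5555, 0.0159, 0.0211]
orientation: [180.0, -0.0, -175.6]
force: [-0.4, -0.1, -0.8]
grip_width: 0.0851
grip_force: 0.0
```

Request:
step_arm --plan '[0,0,-1,0,0,0,0,0,-3,0,0,0,0,0,-3.5,0,0,0,0,0,-3.5,0,0,0,0,0,-3.5,0,0,0]'

```text
time_s: 9.8
position: [0.555, 0.0159, 0.1687]
orientation: [-180.0, 0.0, -175.6]
force: [0.9, -0.8, -0.7]
grip_width: 0.0851
grip_force: 0.0
```

Request:
step_arm --plan '[0,0,-3.5,0,0,0,0,0,-3,0,0,0,0,0,-2.5,0,0,0,0,0,0,0,0,0,0,0,0,0,0,0]'

```text
time_s: 10.22
position: [0.5559, 0.0158, 0.258]
orientation: [-180.0, 0.2, -175.6]
force: [0.0, -0.6, -0.9]
grip_width: 0.0851
grip_force: 0.0
```

```bash
cat >> h.py <<'E'
def comps(m,X,n=4,mn=60):
    L,lab,st,_=cv2.connectedComponentsWithStats(m.astype(np.uint8))
    for k in 1+np.argsort(-st[1:,4])[:n]:
        if st[k,4]>=mn:
            z=X[lab==k][:,2];print("  ",*rect(X[lab==k]),"z",np.percentile(z,[5,50,95]).round(4))
def survey(p):
    X=cloud(p);hsv=cv2.cvtColor(p["color"],cv2.COLOR_RGB2HSV).astype(int);x,y,z=np.moveaxis(X,-1,0)
    W=(x>.35)&(x<.8)&(y>-.36)&(y<.1)
    print("seats");comps(W&(z>.086)&(z<.103)&(hsv[...,2]>120),X)
    print("rack");comps(W&(abs(z-.042)<.005)&(hsv[...,1]>70)&(hsv[...,0]>8)&(hsv[...,0]<35)&(y<-.05),X,2)
    print("tray");comps(W&(abs(z-.034)<.008)&(hsv[...,1]<70)&(y>-.06),X,2)
    print("stack");comps(W&(abs(z-.044)<.005)&(hsv[...,1]<70)&(y<-.2),X,2)
E
python3 - <<'E'
from h import *
s=telemetry.state();print(s["position"],s["orientation"])
p=optics.get_image("wrist");save(p,"w2.png");survey(p)
E
```

```text
[0.55592127 0.01578356 0.25795004] [-1.79966639e+02  1.58533738e-01 -1.75597947e+02]
seats
   [ 515.3 -152. ] [46.8 47.2] 4.5 2261 z [0.0904 0.0919 0.0932]
   [ 579.  -146.1] [46.7 47.9] 5.1 1906 z [0.0902 0.0919 0.0932]
   [773.4 -96.6] [11.1 16.6] -26.5 73 z [0.0862 0.0877 0.0891]
rack
   [ 547.1 -149.1] [ 73.3 276.5] 5.1 10802 z [0.0399 0.0415 0.0428]
   [ 759.6 -241.3] [ 4.  94.2] 67.2 380 z [0.0375 0.0414 0.0454]
tray
   [556.2  15.9] [ 63.  268.6] 4.3 3036 z [0.027  0.0331 0.0348]
   [761.4  33.7] [80.1 96.2] -87.3 2462 z [0.0288 0.034  0.0356]
stack
   [ 546.9 -247.9] [ 61.7 240.3] -5.7 1573 z [0.0395 0.043  0.0447]
```

View pics/w2.png

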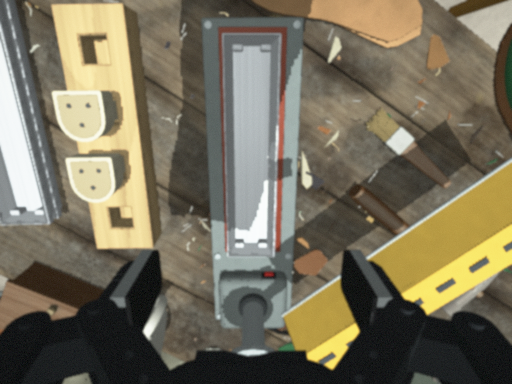

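The wrist view shows the tray lying on the mat at (255,145). The two seats are at (85,115) and (95,178).

```bash
python3 -c "
from h import *
go((.5153,-.152,.15,184.4),(.5153,-.152,.059,184.4))"
```

```text
(0.5153, -0.152, 0.15, 184.4) 6 rows
  [0.88, -2.74, 1.78, 0, 0, 0.0]
(0.5153, -0.152, 0.059, 184.4) 3 rows
  [-0.0, 0.0, 3.03, 0, 0, -0.0]
```

Request:
step_arm --plan '[1.1,-3.3,1.4,0,0,0,1.1,-3.3,1.4,0,0,0,1.1,-3.3,1.4,0,0,0,1,-3.3,1.4,0,0,0,1,-3.2,1.4,0,0,0]'

```text
time_s: 10.68
position: [0.5138, -0.1529, 0.1847]
orientation: [180.0, -0.1, -175.6]
force: [0.4, -0.2, -0.4]
grip_width: 0.0856
grip_force: 0.0
```

Request:
step_arm --plan '[0,0,2,0,0,0,0,0,1.5,0,0,0,0,0,0,0,0,0,0,0,0,0,0,0,0,0,0,0,0,0]'

```text
time_s: 11.1
position: [0.5153, -0.1515, 0.1517]
orientation: [180.0, 0.0, -175.6]
force: [-1.0, 0.5, -0.0]
grip_width: 0.0853
grip_force: 0.0
```

Run:
```python
from h import *
s=telemetry.state();print(s["position"],s["orientation"])
survey(optics.get_image("wrist"))
```

```text
[ 0.51531412 -0.15148024  0.15174976] [ 1.79999004e+02  7.54184694e-04 -1.75572464e+02]
seats
   [ 515.9 -151.8] [46.1 48. ] 4.2 1156 z [0.0906 0.0916 0.0927]
   [ 579.4 -146. ] [46. 48.] 5.6 951 z [0.0906 0.0916 0.0925]
rack
   [ 547.2 -149. ] [ 72.2 276.6] 5.1 14790 z [0.0403 0.0415 0.0426]
tray
   [533.9  14.1] [ 64.6 225.2] 4.2 4942 z [0.0268 0.0325 0.0346]
   [724.7  57.6] [10.4 30.3] -84.5 219 z [0.0287 0.032  0.034 ]
stack
   [ 513.6 -273.5] [ 64.3 242.9] 5.8 5037 z [0.0396 0.0432 0.0447]
   [ 645.2 -230. ] [11.6 30. ] -20.3 182 z [0.0396 0.0432 0.0445]
```

Request:
step_arm --plan '[0,0,2.5,0,0,0,0,0,2.5,0,0,0,0,0,2,0,0,0,0,0,1.5,0,0,0,0,0,0.8,0,0,0]'

```text
time_s: 11.57
position: [0.5151, -0.1512, 0.0574]
orientation: [180.0, -0.0, -175.6]
force: [-0.7, -0.1, -0.0]
grip_width: 0.0852
grip_force: 0.0
```

Request:
step_arm --plan '[0,0,0,0,0,0,0,0,0,0,0,0,0,0,0,0,0,0,0,0,0,0,0,0,0,0,0,0,0,0]'

```text
time_s: 11.98
position: [0.5157, -0.1519, 0.0591]
orientation: [-180.0, 0.1, -175.6]
force: [0.1, 0.3, 0.3]
grip_width: 0.0856
grip_force: 0.0
```

Request:
step_arm --plan '[0,0,0,0,0,0,0,0,0,0,0,0,0,0,0,0,0,0,0,0,0,0,0,0,0,0,0,0,0,0]' --grip 0 --newtons 60

```text
time_s: 12.4
position: [0.5154, -0.1518, 0.0586]
orientation: [-180.0, 0.0, -175.6]
force: [-0.8, 0.9, 4.8]
grip_width: 0.0452
grip_force: 61.6
```

Request:
step_arm --plan '[0,0,0,0,0,0,0,0,0,0,0,0,0,0,0,0,0,0,0,0,0,0,0,0,0,0,0,0,0,0]'

```text
time_s: 12.82
position: [0.5154, -0.1518, 0.0586]
orientation: [-180.0, 0.0, -175.6]
force: [-1.1, 0.9, 4.8]
grip_width: 0.045
grip_force: 61.6
```

Lift it gently out of the pocket, then carry it.

Request:
step_arm --plan '[0,0,-0.5,0,0,0,0,0,-1.5,0,0,0,0,0,-2,0,0,0,0,0,-2.5,0,0,0,0,0,-2.5,0,0,0]'

```text
time_s: 13.23
position: [0.5148, -0.1516, 0.1493]
orientation: [180.0, -0.0, -175.6]
force: [0.1, -1.0, -1.0]
grip_width: 0.0453
grip_force: 61.3
```

Run:
```python
from h import *
s=telemetry.state();print(s["position"],s["orientation"],s["grip_width"],s["force"])
p=optics.get_image("wrist")
survey(p)
go((.5063,.0122,.15,184.4))
```

```text
[ 0.51477817 -0.15156301  0.14933161] [ 1.79975528e+02 -4.85529106e-02 -1.75601220e+02] 0.04533676954837494 [ 0.12882381 -0.95271525 -1.01879053]
seats
rack
   [ 475.7 -155.5] [ 72.4 132.9] 5.2 12168 z [0.0403 0.0415 0.0427]
   [ 673.4 -137.6] [24.9 72.2] -83.8 836 z [0.0405 0.0414 0.0424]
tray
   [535.2  14.4] [ 64.5 227.9] 4.2 5196 z [0.0268 0.0325 0.0346]
   [730.1  -0.8] [ 8.9 32.9] -74.7 224 z [0.0264 0.0293 0.0327]
stack
   [ 511.6 -273.8] [ 64.  239.1] 5.7 5287 z [0.0396 0.0433 0.0448]
(0.5063, 0.0122, 0.15, 184.4) 5 rows
  [-0.05, 3.3, 0.08, 0, 0, 0.0]
```

Request:
step_arm --plan '[-0.05,3.3,0,0,0,0,-0.05,3.3,0,0,0,0,-0.05,3.3,0,0,0,0,-0.05,3.3,0,0,0,0,-0.05,3.2,0,0,0,0]'

```text
time_s: 13.7
position: [0.5047, 0.0134, 0.1484]
orientation: [-180.0, 0.0, -175.6]
force: [0.6, -0.4, -0.6]
grip_width: 0.0453
grip_force: 61.6
```

Request:
step_arm --plan '[0,0,2,0,0,0,0,0,2,0,0,0,0,0,1.5,0,0,0,0,0,1,0,0,0,0,0,0.5,0,0,0]'

```text
time_s: 14.12
position: [0.5044, 0.0122, 0.0771]
orientation: [180.0, -0.1, -175.6]
force: [0.2, 0.2, -0.9]
grip_width: 0.0449
grip_force: 61.6
```

Run:
```python
from h import *
s=telemetry.state();print(s["position"],s["orientation"],s["grip_width"],s["force"])
p=optics.get_image("wrist");X=cloud(p);hsv=cv2.cvtColor(p["color"],cv2.COLOR_RGB2HSV)
x,y,z=np.moveaxis(X,-1,0)
m=(abs(z-s["position"][2]-.035)<.015)&(abs(x-.506)<.03)&(abs(y-.012)<.023)&(hsv[...,2]>110)
P=X[m];print(rect(P));A=np.c_[P[:,:2]-P[:,:2].mean(0),np.ones(len(P))];print(np.linalg.lstsq(A,P[:,2],rcond=None)[0])
q=optics.get_image("side");r=optics.get_image("scene")
cv2.imwrite("pics/h1.png",np.hstack([cv2.resize(i["color"][150:300,200:350],(400,400)) for i in(r,q)])[:,:,::-1])
```

```text
[0.50439801 0.0121514  0.07710503] [ 1.79978635e+02 -1.00291118e-01 -1.75590282e+02] 0.044941121864606415 [ 0.21960701  0.18570286 -0.90325392]
(array([504.7,  12.8]), array([46.1, 49.4]), 4.0, 11122)
[0.08126258 0.00437557 0.10954198]
```

View pics/h1.png

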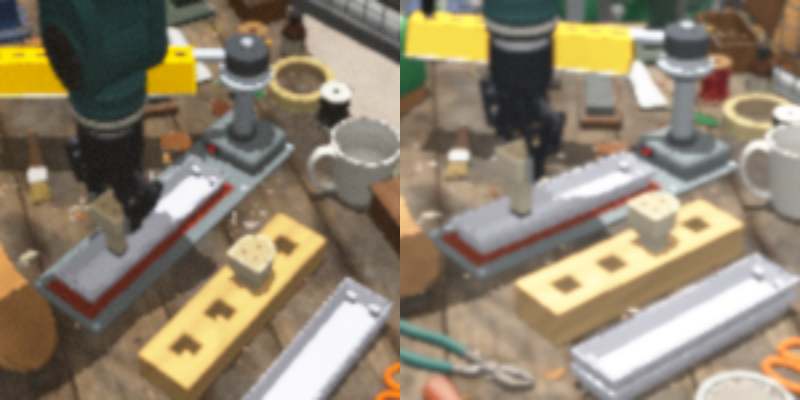

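The heel held at (120,220) leans about 0.08 rad about y. I'll take that out with the tool before setting it down.

Request:
step_arm --plan '[0,0,0,0,0.04,0,0,0,0,0,0.04,0,0,0,0,0,0,0,0,0,0,0,0,0,0,0,0,0,0,0]'

```text
time_s: 14.68
position: [0.5053, 0.012, 0.0786]
orientation: [-180.0, -4.5, -175.6]
force: [-0.1, -0.0, -0.5]
grip_width: 0.0455
grip_force: 61.5
```

```bash
cat >> h.py <<'E'
def tilt():
    s=telemetry.state();print(s["position"],s["orientation"],s["grip_width"],s["force"])
    c=s["position"]
    p=optics.get_image("wrist");X=cloud(p);hsv=cv2.cvtColor(p["color"],cv2.COLOR_RGB2HSV)
    x,y,z=np.moveaxis(X,-1,0)
    m=(abs(z-c[2]-.033)<.01)&(abs(x-c[0])<.018)&(abs(y-c[1])<.018)&(hsv[...,2]>110)
    P=X[m];A=np.c_[P[:,:2]-c[:2],np.ones(len(P))];print("slope",np.linalg.lstsq(A,P[:,2],rcond=None)[0].round(4),len(P))
E
python3 -c "
from h import *
tilt()"
```

```text
[0.50525665 0.0119564  0.07858333] [-179.99495248   -4.49423118 -175.59816229] 0.045501180280828286 [-0.06176416 -0.01637572 -0.46754994]
slope [-0.0795 -0.0076  0.1121] 6399
```

Request:
step_arm --plan '[0,0,0,0,-0.04,0,0,0,0,0,-0.04,0,0,0,0,0,0,0,0,0,0,0,0,0,0,0,0,0,0,0]'

```text
time_s: 15.15
position: [0.5052, 0.0119, 0.0786]
orientation: [-180.0, -0.0, -175.6]
force: [1.2, 0.7, -0.6]
grip_width: 0.0456
grip_force: 61.5
```

```bash
python3 -c "
from h import *
tilt()"
```

```text
[0.50519283 0.01190119 0.07858941] [-1.79990915e+02 -1.89750312e-02 -1.75605223e+02] 0.04559562342943923 [ 1.15793948  0.73303854 -0.57279348]
slope [-0.0041 -0.0034  0.112 ] 6156
```

The inner-seat fit shows the heel is upright; the earlier slope came from its front face entering the fit. Lower it.

Request:
step_arm --plan '[0,0,0.6,0,0,0,0,0,0.5,0,0,0,0,0,0.3,0,0,0,0,0,0.1,0,0,0,0,0,0,0,0,0]'

```text
time_s: 15.62
position: [0.5049, 0.012, 0.0627]
orientation: [180.0, -0.1, -175.6]
force: [-0.2, -0.9, -0.9]
grip_width: 0.0454
grip_force: 61.5
```

Request:
step_arm --plan '[0,0,0.1,0,0,0,0,0,0.05,0,0,0,0,0,0,0,0,0,0,0,0,0,0,0,0,0,0,0,0,0]'

```text
time_s: 16.03
position: [0.5053, 0.0119, 0.0619]
orientation: [-180.0, 0.0, -175.6]
force: [-0.4, 0.2, 1.5]
grip_width: 0.045
grip_force: 61.8
```

Request:
step_arm --plan '[0,0,0.05,0,0,0,0,0,0,0,0,0,0,0,0,0,0,0,0,0,0,0,0,0,0,0,0,0,0,0]'

```text
time_s: 16.45
position: [0.5054, 0.0119, 0.0619]
orientation: [-180.0, 0.1, -175.6]
force: [-2.2, 0.6, 10.5]
grip_width: 0.0455
grip_force: 63.1
```

Request:
step_arm --plan '[0,0,0,0,0,0,0,0,0,0,0,0,0,0,0,0,0,0,0,0,0,0,0,0,0,0,0,0,0,0]' --newtons 20

```text
time_s: 16.87
position: [0.5054, 0.012, 0.0619]
orientation: [-180.0, 0.0, -175.6]
force: [-2.0, -0.4, 10.8]
grip_width: 0.0454
grip_force: 63.1
```

Request:
step_arm --plan '[0,0,0,0,0,0,0,0,0,0,0,0,0,0,0,0,0,0,0,0,0,0,0,0,0,0,0,0,0,0]' --grip 1

```text
time_s: 17.28
position: [0.5051, 0.012, 0.0612]
orientation: [180.0, -0.0, -175.6]
force: [0.4, 0.2, -0.3]
grip_width: 0.0848
grip_force: 0.0
```

Request:
step_arm --plan '[0,0,-1,0,0,0,0,0,-1.5,0,0,0,0,0,-2.5,0,0,0,0,0,-3,0,0,0,0,0,-3.5,0,0,0]'

```text
time_s: 17.7
position: [0.5043, 0.0121, 0.1767]
orientation: [180.0, -0.1, -175.6]
force: [1.4, -0.1, 0.1]
grip_width: 0.0853
grip_force: 0.0
```

Request:
step_arm --plan '[0,0,-3.5,0,0,0,0,0,-2,0,0,0,0,0,0,0,0,0,0,0,0,0,0,0,0,0,0,0,0,0]'

```text
time_s: 18.12
position: [0.5048, 0.012, 0.2305]
orientation: [180.0, -0.1, -175.6]
force: [0.1, -0.4, -0.0]
grip_width: 0.0855
grip_force: 0.0
```

Run:
```python
from h import *
s=telemetry.state();print(s["position"],s["orientation"])
survey(optics.get_image("wrist"))
go((.579,-.1461,.15,184.4))
```

```text
[0.50482754 0.01199163 0.23045407] [ 1.79985984e+02 -5.66507158e-02 -1.75602586e+02]
seats
   [505.3  11.8] [46.1 47.7] 4.6 2200 z [0.0941 0.0952 0.0964]
   [ 578.9 -146.3] [47.4 48.4] 5.3 1907 z [0.0904 0.0918 0.093 ]
rack
   [ 522.3 -151.1] [ 73.3 226.3] 5.1 10035 z [0.0399 0.0415 0.0427]
   [ 659.4 -160.3] [30.2 54.4] 4.9 651 z [0.0394 0.0414 0.0425]
tray
   [555.6  15.9] [ 63.1 268.7] 4.3 2855 z [0.027  0.0331 0.0348]
   [746.3  33.2] [48.8 95.8] -85.3 1784 z [0.0279 0.0339 0.0365]
stack
   [ 560.  -239.1] [ 53.  211.9] -9.2 1358 z [0.0395 0.043  0.0447]
(0.579, -0.1461, 0.15, 184.4) 6 rows
  [-1.03, -2.72, 1.34, 0, 0, -0.0]
```

The first heel stands level at 95 mm. Next is the second heel.

Request:
step_arm --plan '[-1.2,-3.3,1,0,0,0,-1.2,-3.3,1,0,0,0,-1.2,-3.3,1,0,0,0,-1.2,-3.2,1,0,0,0,-1.4,-3.2,1,0,0,0]'

```text
time_s: 18.58
position: [0.5792, -0.1472, 0.1796]
orientation: [179.9, -0.1, -175.6]
force: [0.9, 0.6, -0.1]
grip_width: 0.0852
grip_force: 0.0
```

Request:
step_arm --plan '[0,0,2,0,0,0,0,0,1,0,0,0,0,0,0,0,0,0,0,0,0,0,0,0,0,0,0,0,0,0]'

```text
time_s: 19.0
position: [0.5794, -0.145, 0.1521]
orientation: [-180.0, 0.0, -175.5]
force: [0.3, 0.3, 0.3]
grip_width: 0.0856
grip_force: 0.0
```

Run:
```python
from h import *
s=telemetry.state();print(s["position"],s["orientation"])
survey(optics.get_image("wrist"))
```

```text
[ 0.57936655 -0.14495544  0.15209092] [-1.79990955e+02  2.53575722e-02 -1.75538899e+02]
seats
   [506.8   1.2] [25.7 51.5] 16.2 2669 z [0.094  0.0952 0.0964]
   [ 579.5 -146.2] [46. 48.] 4.9 1334 z [0.0906 0.0916 0.0927]
rack
   [ 562.7 -147.7] [ 72.3 245.4] 5.1 17954 z [0.0402 0.0415 0.0427]
   [ 770.7 -214.3] [ 3.  36.5] 68.0 185 z [0.0373 0.0411 0.0454]
tray
   [542.8  14.4] [ 64.2 236.1] 4.1 3986 z [0.0268 0.0324 0.0346]
   [613.7  47.8] [ 41.4 153.9] -9.3 2077 z [0.0266 0.0316 0.0344]
stack
   [ 555.9 -277.9] [ 47.2 211.4] 6.2 2756 z [0.0395 0.043  0.0447]
   [ 546.6 -240.5] [  5.3 198.3] 5.9 1800 z [0.0397 0.0434 0.0448]
```

Request:
step_arm --plan '[0,-0.1,2.5,0,0,0,0,0,2.5,0,0,0,0,0,2,0,0,0,0,0,1.5,0,0,0,0,0,0.8,0,0,0]'

```text
time_s: 19.47
position: [0.5791, -0.1461, 0.0575]
orientation: [180.0, -0.0, -175.6]
force: [-1.0, 0.4, -0.2]
grip_width: 0.0853
grip_force: 0.0
```

Request:
step_arm --plan '[0,0,0,0,0,0,0,0,0,0,0,0,0,0,0,0,0,0,0,0,0,0,0,0,0,0,0,0,0,0]'

```text
time_s: 19.88
position: [0.58, -0.1469, 0.0592]
orientation: [-180.0, 0.1, -175.6]
force: [0.1, 0.1, 0.1]
grip_width: 0.0857
grip_force: 0.0
```

Request:
step_arm --plan '[0,0,0,0,0,0,0,0,0,0,0,0,0,0,0,0,0,0,0,0,0,0,0,0,0,0,0,0,0,0]' --grip 0 --newtons 60

```text
time_s: 20.3
position: [0.5797, -0.1469, 0.0586]
orientation: [-180.0, 0.0, -175.6]
force: [-0.0, 0.9, 4.4]
grip_width: 0.0451
grip_force: 61.2
```

Request:
step_arm --plan '[0,0,0,0,0,0,0,0,0,0,0,0,0,0,0,0,0,0,0,0,0,0,0,0,0,0,0,0,0,0]'

```text
time_s: 20.72
position: [0.5797, -0.1469, 0.0586]
orientation: [-180.0, 0.0, -175.6]
force: [-1.7, -0.3, 5.9]
grip_width: 0.0455
grip_force: 61.3
```

Request:
step_arm --plan '[0,0,-0.5,0,0,0,0,0,-1.5,0,0,0,0,0,-2,0,0,0,0,0,-2.5,0,0,0,0,0,-2.5,0,0,0]'

```text
time_s: 21.13
position: [0.579, -0.1466, 0.1492]
orientation: [180.0, -0.1, -175.6]
force: [0.6, -0.6, -1.2]
grip_width: 0.0452
grip_force: 61.3
```

Run:
```python
from h import *
tilt()
go((.5961,.0189,.15,184.4))
```

```text
[ 0.57904994 -0.14663615  0.14918217] [ 1.79972886e+02 -6.00536808e-02 -1.75600301e+02] 0.04518390830249247 [ 0.57561676 -0.6473362  -1.23750289]
slope [-0.0053  0.0049  0.1827] 5705
(0.5961, 0.0189, 0.15, 184.4) 5 rows
  [-0.56, 3.29, 0.08, 0, 0, 0.0]
```

Request:
step_arm --plan '[-0.6,3.3,0,0,0,0,-0.6,3.3,0,0,0,0,-0.6,3.3,0,0,0,0,-0.5,3.3,0,0,0,0,-0.5,3.2,0,0,0,0]'

```text
time_s: 21.6
position: [0.5946, 0.0204, 0.1483]
orientation: [180.0, -0.0, -175.6]
force: [0.4, 0.1, -1.0]
grip_width: 0.0456
grip_force: 61.6
```

Request:
step_arm --plan '[0,0,0,0,0,0,0,0,2,0,0,0,0,0,2,0,0,0,0,0,2,0,0,0,0,0,1,0,0,0]'

```text
time_s: 22.02
position: [0.5938, 0.0189, 0.0762]
orientation: [180.0, -0.1, -175.6]
force: [-0.9, 0.3, -0.8]
grip_width: 0.0449
grip_force: 61.6
```

Request:
step_arm --plan '[0,0,0,0,0,0,0,0,0,0,0,0,0,0,0,0,0,0,0,0,0,0,0,0,0,0,0,0,0,0]'

```text
time_s: 22.43
position: [0.5954, 0.0187, 0.0792]
orientation: [-180.0, 0.1, -175.6]
force: [0.4, 0.2, -1.0]
grip_width: 0.0451
grip_force: 61.6
```

Run:
```python
from h import *
tilt()
survey(optics.get_image("scene"))
```

```text
[0.59537409 0.01874981 0.07920033] [-1.79984139e+02  7.98730255e-02 -1.75603682e+02] 0.04510314174026975 [ 0.41076447  0.21502298 -0.97696598]
slope [-0.0035  0.0035  0.1127] 6160
seats
   [503.  11.] [46.9 47.5] 4.5 160 z [0.0899 0.096  0.0989]
   [ 777.8 -129.9] [39.2 80.1] 89.7 64 z [0.0867 0.0907 0.0953]
rack
   [ 546.2 -148.8] [ 74.1 279.6] 5.0 1441 z [0.0393 0.0427 0.0456]
tray
   [760.1  33.6] [77.9 95.5] -85.4 299 z [0.0286 0.0353 0.0397]
   [553.8  15.2] [ 65.7 270.5] 3.8 287 z [0.0272 0.0328 0.0376]
stack
   [ 525.5 -272.6] [ 64.8 272.7] 5.4 408 z [0.0396 0.044  0.047 ]
```

Request:
step_arm --plan '[0,0,0.6,0,0,0,0,0,0.5,0,0,0,0,0,0.3,0,0,0,0,0,0.1,0,0,0,0,0,0,0,0,0]'

```text
time_s: 22.95
position: [0.5946, 0.0189, 0.0627]
orientation: [180.0, -0.1, -175.6]
force: [-0.1, -0.7, -1.4]
grip_width: 0.0451
grip_force: 61.6
```

Request:
step_arm --plan '[0,0,0.1,0,0,0,0,0,0.05,0,0,0,0,0,0,0,0,0,0,0,0,0,0,0,0,0,0,0,0,0]'

```text
time_s: 23.37
position: [0.595, 0.0189, 0.0619]
orientation: [-180.0, 0.0, -175.6]
force: [-0.8, 0.3, 1.2]
grip_width: 0.0455
grip_force: 61.8
```

Request:
step_arm --plan '[0,0,0.05,0,0,0,0,0,0,0,0,0,0,0,0,0,0,0,0,0,0,0,0,0,0,0,0,0,0,0]'

```text
time_s: 23.78
position: [0.5951, 0.0189, 0.0619]
orientation: [-180.0, 0.0, -175.6]
force: [-2.9, 0.5, 8.2]
grip_width: 0.0452
grip_force: 62.8
```

Request:
step_arm --plan '[0,0,0,0,0,0,0,0,0,0,0,0,0,0,0,0,0,0,0,0,0,0,0,0,0,0,0,0,0,0]' --grip 1

```text
time_s: 24.2
position: [0.5948, 0.0189, 0.0612]
orientation: [180.0, -0.0, -175.6]
force: [1.2, -0.6, 1.0]
grip_width: 0.0853
grip_force: 0.0
```

Request:
step_arm --plan '[0,0,-1,0,0,0,0,0,-1.5,0,0,0,0,0,-2.5,0,0,0,0,0,-3,0,0,0,0,0,-3.5,0,0,0]'

```text
time_s: 24.62
position: [0.594, 0.019, 0.1774]
orientation: [180.0, -0.1, -175.6]
force: [1.1, -0.2, -0.4]
grip_width: 0.0854
grip_force: 0.0
```

Request:
step_arm --plan '[0,0,-3.5,0,0,0,0,0,-3.5,0,0,0,0,0,-3.5,0,0,0,0,0,-2,0,0,0,0,0,0,0,0,0]'

```text
time_s: 25.03
position: [0.5958, 0.0188, 0.3065]
orientation: [-179.9, 0.4, -175.6]
force: [1.5, -0.2, 0.3]
grip_width: 0.0855
grip_force: 0.0
```

Run:
```python
from h import *
s=telemetry.state();print(s["position"],s["orientation"])
p=optics.get_image("wrist");survey(p);save(p,"w3.png")
for n in("scene","side"):
    p=optics.get_image(n);X=cloud(p);hsv=cv2.cvtColor(p["color"],cv2.COLOR_RGB2HSV).astype(int);x,y,z=np.moveaxis(X,-1,0)
    W=(x>.35)&(x<.8)&(y>.1)&(y<.4)
    print(n);comps(W&(abs(z-.18)<.008)&(hsv[...,0]>18)&(hsv[...,0]<35)&(hsv[...,1]>150),X,1)
    comps(W&(z>.195)&(z<.25)&(hsv[...,2]<110)&(y<.35)&(x<.7),X,2,4)
```

```text
[0.5957541  0.01878314 0.30653754] [-179.9291698     0.37952679 -175.59751995]
seats
   [505.2  11.6] [45.7 46.9] 4.5 1841 z [0.0939 0.0952 0.0966]
   [594.   19.3] [45.6 47.1] 5.5 1441 z [0.0937 0.0952 0.0964]
rack
   [ 560.2 -148.2] [ 73.5 249.3] 5.0 9922 z [0.0398 0.0415 0.0429]
   [ 766.1 -224.8] [  3.  127.4] 67.1 315 z [0.0372 0.0407 0.0445]
tray
   [555.6  15.7] [ 63.1 268.7] 4.3 2466 z [0.0272 0.0332 0.0348]
   [762.3  34.4] [81.1 95.9] -86.0 2155 z [0.0287 0.034  0.0357]
stack
   [ 553.4 -268.9] [ 64.3 214.9] 5.3 1724 z [0.0395 0.043  0.0448]
scene
   [605.2 188.1] [ 45.7 275.2] -46.2 627 z [0.1736 0.1804 0.1837]
   [525.  268.1] [18.3 19. ] -23.6 75 z [0.1987 0.2223 0.2432]
side
   [601.  190.9] [ 47.9 261.4] -46.9 388 z [0.1729 0.1792 0.1824]
   [525.9 265.5] [18. 32.] 41.6 75 z [0.1988 0.2188 0.2416]
```

View pics/w3.png

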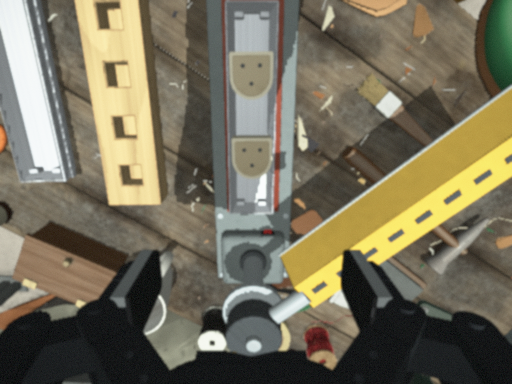

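Both heels stand in the tray, at (250,72) and (252,157). All four rack pockets are empty. Next is the lamp.

```bash
python3 -c "
from h import *
go((.527,.268,.29,135),(.527,.268,.197,135))"
```

```text
(0.527, 0.268, 0.29, 135) 8 rows
  [0.6, 3.17, 0.14, 0, 0, 0.1078]
  [0.94, 3.09, 0.14, 0, 0, 0.1078]
  [1.27, 2.97, 0.14, 0, 0, 0.1078]
  [1.58, 2.81, 0.14, 0, 0, 0.1078]
  [1.87, 2.63, 0.14, 0, 0, 0.1078]
  [2.15, 2.41, 0.14, 0, 0, 0.1078]
  [2.39, 2.17, 0.14, 0, 0, 0.1078]
  [2.61, 1.9, 0.14, 0, 0, 0.1078]
(0.527, 0.268, 0.197, 135) 3 rows
  [0.0, 0.0, 3.1, 0, 0, -0.0]
```

Request:
step_arm --plan '[0.6,3.2,0,0,0,0.108,0.9,3.1,0,0,0,0.108,1.3,3,0,0,0,0.108,1.6,2.8,0,0,0,0.108,1.9,2.6,0,0,0,0.108]'

```text
time_s: 25.6
position: [0.5511, 0.1764, 0.3003]
orientation: [-179.9, -0.1, 153.1]
force: [0.6, 0.9, -0.5]
grip_width: 0.0853
grip_force: 0.0
```

Request:
step_arm --plan '[2.1,2.4,0,0,0,0.108,2.4,2.2,0,0,0,0.108,2.6,1.9,0,0,0,0.108,0,0,0,0,0,0,0,0,0,0,0,0]'

```text
time_s: 26.02
position: [0.5266, 0.2698, 0.3002]
orientation: [-179.9, -0.0, 135.1]
force: [0.4, -0.6, 0.4]
grip_width: 0.0853
grip_force: 0.0
```

Run:
```python
from h import *
s=telemetry.state();print(s["position"],s["orientation"])
p=optics.get_image("wrist");X=cloud(p);hsv=cv2.cvtColor(p["color"],cv2.COLOR_RGB2HSV).astype(int);x,y,z=np.moveaxis(X,-1,0)
comps((z>.22)&(z<.25)&(abs(x-.527)<.05)&(abs(y-.268)<.05),X,2,10);save(p,"w4.png")
go((.527,.268,.29,135))
```

```text
[0.52661343 0.26978667 0.30023168] [-1.79897282e+02 -4.69235661e-02  1.35062029e+02]
   [527.7 273.4] [19.1 19.3] 57.8 793 z [0.2238 0.241  0.2423]
(0.527, 0.268, 0.29, 135) 1 rows
  [-0.05, -0.06, 1.04, 0, 0, 0.0007]
```

View pics/w4.png

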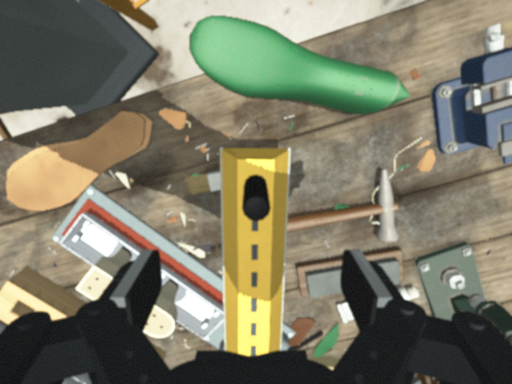

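The handle is at (256,200), lined up between the open fingers along the hood. I'll go down and cage it loosely.

Request:
step_arm --plan '[0.2,0.3,2,0,0,0,0,0,2.5,0,0,0,0,0,2.5,0,0,0,0,0,2,0,0,0,0,0,1.2,0,0,0]'

```text
time_s: 26.48
position: [0.5276, 0.2704, 0.1966]
orientation: [-179.8, -0.1, 134.9]
force: [0.2, -0.1, -0.1]
grip_width: 0.0848
grip_force: 0.0
```

Request:
step_arm --plan '[0,0,0,0,0,0,0,0,0,0,0,0,0,0,0,0,0,0,0,0,0,0,0,0,0,0,0,0,0,0]' --grip 0.36 --newtons 20

```text
time_s: 26.9
position: [0.5288, 0.2721, 0.2001]
orientation: [179.9, 0.0, 134.9]
force: [-1.0, 0.6, 1.4]
grip_width: 0.0305
grip_force: 0.0
```

Run:
```python
from h import *
s=telemetry.state();p=s["position"];print(p,s["orientation"],s["force"],s["grip_width"])
H=np.array([.763,.0317]);v=p[:2]-H;r=np.hypot(*v);t0=np.degrees(np.arctan2(v[1],v[0]));print(r,t0)
yaw=s["orientation"][2];n=20
e=t0;t1=185.5
for i in range(n):
    a,b=[np.radians(t0+(t1-t0)*k/n) for k in(i,i+1)]
    d=r*np.array([np.cos(b)-np.cos(a),np.sin(b)-np.sin(a)])*100
    w=np.radians(yaw)+(a-np.radians(t0));c,q=np.cos(w),np.sin(w)
    if i in(0,10,19):print((c*d[0]+q*d[1]).round(3),(q*d[0]-c*d[1]).round(3),round(-(b-a),4))
```

```text
[0.52876767 0.27207369 0.20013881] [1.79931024e+02 3.25459458e-02 1.34896982e+02] [-0.96091414  0.55081211  1.44603048] 0.030543878847240545
0.33562522815855167 134.25863939540326
-0.017 -1.501 -0.0447
-0.017 -1.501 -0.0447
-0.017 -1.501 -0.0447
```

Request:
step_arm --plan '[-0.02,-1.2,0,0,0,-0.0358,-0.02,-1.2,0,0,0,-0.0358,-0.02,-1.2,0,0,0,-0.0358,-0.02,-1.2,0,0,0,-0.0358,-0.02,-1.2,0,0,0,-0.0358]'

```text
time_s: 27.32
position: [0.4896, 0.226, 0.1998]
orientation: [180.0, 0.0, 145.3]
force: [0.6, 1.2, -0.2]
grip_width: 0.0309
grip_force: 0.3
```

Request:
step_arm --plan '[-0.02,-1.2,0,0,0,-0.0358,-0.02,-1.2,0,0,0,-0.0358,-0.02,-1.2,0,0,0,-0.0358,-0.02,-1.2,0,0,0,-0.0358,-0.02,-1.2,0,0,0,-0.0358]'

```text
time_s: 27.73
position: [0.4599, 0.1739, 0.1999]
orientation: [180.0, 0.0, 155.5]
force: [0.5, -0.2, 0.3]
grip_width: 0.0307
grip_force: 0.2
```

Request:
step_arm --plan '[-0.02,-1.2,0,0,0,-0.0358,-0.02,-1.2,0,0,0,-0.0358,-0.02,-1.2,0,0,0,-0.0358,-0.02,-1.2,0,0,0,-0.0358,-0.02,-1.2,0,0,0,-0.0358]'

```text
time_s: 28.15
position: [0.4399, 0.1175, 0.1999]
orientation: [180.0, 0.1, 165.8]
force: [0.7, 1.4, 0.4]
grip_width: 0.031
grip_force: 0.9
```

Request:
step_arm --plan '[-0.02,-1.2,0,0,0,-0.0358,-0.02,-1.2,0,0,0,-0.0358,-0.02,-1.2,0,0,0,-0.0358,-0.02,-1.2,0,0,0,-0.0358,-0.02,-1.2,0,0,0,-0.0358]'

```text
time_s: 28.57
position: [0.4303, 0.0581, 0.1999]
orientation: [180.0, 0.1, 176.0]
force: [-0.6, 0.0, -0.2]
grip_width: 0.0308
grip_force: 0.0
```

Run:
```python
from h import *
s=telemetry.state();p=s["position"];v=p[:2]-np.array([.763,.0317]);print(np.hypot(*v),np.degrees(np.arctan2(v[1],v[0]))%360,s["orientation"],s["force"])
p=optics.get_image("scene");X=cloud(p);hsv=cv2.cvtColor(p["color"],cv2.COLOR_RGB2HSV).astype(int);x,y,z=np.moveaxis(X,-1,0)
comps((abs(z-.18)<.008)&(hsv[...,0]>18)&(hsv[...,0]<35)&(hsv[...,1]>150)&(x>.3)&(x<.8)&(abs(y)<.3),X,1)
```

```text
0.33369983388254365 175.46695193530647 [1.79997079e+02 6.02175477e-02 1.76041441e+02] [-0.56766537  0.01596487 -0.18873024]
   [549.8  50.1] [ 41.2 289.6] -5.1 752 z [0.1736 0.1804 0.1836]
```

Request:
step_arm --plan '[-0.02,-1.2,0,0,0,-0.0358,-0.02,-1.2,0,0,0,-0.0358,-0.02,-1.2,0,0,0,-0.0358,-0.02,-1,0,0,0,-0.03,-0.02,-0.5,0,0,0,-0.015]'

```text
time_s: 29.03
position: [0.431, 0.0069, 0.1998]
orientation: [-180.0, 0.1, -175.3]
force: [-0.6, 0.2, -0.3]
grip_width: 0.0311
grip_force: 0.0
```

Request:
step_arm --plan '[0,0,0,0,0,0,0,0,0,0,0,0,0,0,0,0,0,0,0,0,0,0,0,0,0,0,0,0,0,0]'

```text
time_s: 29.45
position: [0.4307, 0.008, 0.1994]
orientation: [-180.0, 0.0, -175.3]
force: [-1.2, -1.1, 0.6]
grip_width: 0.031
grip_force: 0.0
```

Run:
```python
from h import *
s=telemetry.state();p=s["position"];v=p[:2]-np.array([.763,.0317]);print(np.hypot(*v),np.degrees(np.arctan2(v[1],v[0]))%360,s["orientation"],s["force"])
for n in("scene","side"):
    p=optics.get_image(n);X=cloud(p);hsv=cv2.cvtColor(p["color"],cv2.COLOR_RGB2HSV).astype(int);x,y,z=np.moveaxis(X,-1,0)
    comps((abs(z-.18)<.008)&(hsv[...,0]>18)&(hsv[...,0]<35)&(hsv[...,1]>150)&(x>.3)&(x<.8)&(abs(y)<.3),X,1)
```

```text
0.3331266169178866 184.07299392498192 [-1.79999755e+02  7.70450033e-03 -1.75335528e+02] [-1.2444611  -1.07579041  0.64024027]
   [550.4  15.9] [ 41.7 291.4] 4.3 729 z [0.1738 0.1802 0.1832]
   [548.1  12.1] [ 44.1 284.3] 4.1 548 z [0.1729 0.1793 0.1823]
```

The lamp is home, with the hood at 4.3° matching the mat. Open and lift straight off.

Request:
step_arm --plan '[0,0,0,0,0,0,0,0,0,0,0,0,0,0,0,0,0,0,0,0,0,0,0,0,0,0,0,0,0,0]' --grip 0.7

```text
time_s: 29.97
position: [0.4307, 0.0077, 0.1993]
orientation: [180.0, 0.0, -175.3]
force: [-0.5, -0.9, -0.5]
grip_width: 0.0595
grip_force: 0.0
```

Request:
step_arm --plan '[0,0,-1,0,0,0,0,0,-2,0,0,0,0,0,-3,0,0,0,0,0,-3,0,0,0,0,0,-2,0,0,0]'

```text
time_s: 30.38
position: [0.4309, 0.0076, 0.3117]
orientation: [-180.0, 0.1, -175.4]
force: [1.0, 0.6, 0.6]
grip_width: 0.0598
grip_force: 0.0
```

Request:
step_arm --plan '[0,0,0,0,0,0,0,0,0,0,0,0,0,0,0,0,0,0,0,0,0,0,0,0,0,0,0,0,0,0]'

```text
time_s: 30.8
position: [0.4303, 0.0077, 0.3084]
orientation: [180.0, -0.1, -175.3]
force: [0.6, 0.4, 0.4]
grip_width: 0.0601
grip_force: 0.0
```

Run:
```python
from h import *
P=[optics.get_image(n) for n in("scene","side")]
for p in P:
    X=cloud(p);hsv=cv2.cvtColor(p["color"],cv2.COLOR_RGB2HSV).astype(int);x,y,z=np.moveaxis(X,-1,0)
    comps((abs(z-.18)<.008)&(hsv[...,0]>18)&(hsv[...,0]<35)&(hsv[...,1]>150)&(x>.3)&(x<.8)&(abs(y)<.3),X,1)
cv2.imwrite("pics/f.png",np.hstack([cv2.resize(i["color"][130:330,180:380],(400,400)) for i in P])[:,:,::-1])
```

```text
[550.3  13.9] [ 41.4 291.8] 4.5 811 z [0.1736 0.1804 0.1834]
   [548.4  11.7] [ 44.1 287.2] 4.3 545 z [0.1729 0.1793 0.1825]
```

View pics/f.png

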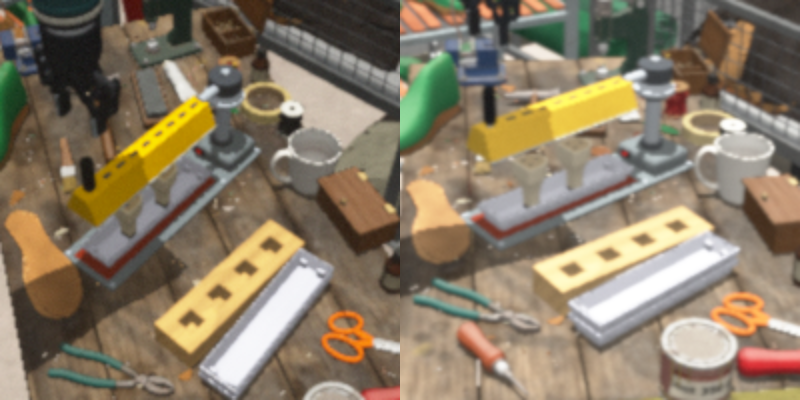

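Both heels stand under the lamp, at (530,180) and (572,160) in the right crop. The rack is empty (it was nudged aside while I worked) and two trays remain stacked. I'll hand it in.

```bash
python3 -c "
from plant import workorder
print(workorder.job_done())"
```

```text
the job is handed in; nothing more can be done
None
```

The job is handed in: one tray lies on the mat with both heels (the only two in the rack) standing in it, the lamp is home over them, and the other two trays are still stacked.

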